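# Square up the jars and open the safety cap for a seal check

### The job

Three square jars of an order stand crooked in the drip tray: push all three straight back until each stands square against the tray's high rear rail, in one straight row. Then open the one with the wide push-and-turn safety cap: press the cap down, keep it down while turning it anticlockwise until it is free, and lift it off. The program finishes while still holding the cap level, a few centimetres straight above the open neck, so that the foil seal can be checked; all three jars stay standing against the rail and the other things on the bench are left where they are.

Things in the scene. Friction and masses are not known exactly. Their poses are not given: they have to be found in the camera images.
- tray: Bare grey metal drip tray, 200 mm deep (its x) by 330 mm wide (its y), fixed to the bench. Origin: centre of its underside; its floor is 3 mm thick; its x axis points away from the robot towards the rear rail. Front and side rims are 12 mm high (15 mm with the rolled edge), the rear rail is 45 mm high (48 mm with the rolled edge).
- rail (a point): Middle of the front (inner) face of the tray's rear rail, at the level of the tray floor; x points square into the rail, y along it. A jar that stands square against the rail has its origin at x = -35 mm here.
- jar_safety: White square jar with the wide grey safety cap (cap), loose, about 0.3 kg. Body 70 x 70 x 58 mm with rounded upright edges, round shoulder up to 62 mm, then the neck. Origin: centre of its underside, z up; its x axis lies roughly along the tray's x. Stands on the tray floor; 93 mm high with the cap on.
- jar_plain_1: White square jar like the other two but with a narrow fixed cap (29.5 mm in diameter, top 84 mm above the underside). Body 70 x 70 x 58 mm, loose, about 0.3 kg. Origin: centre of its underside, z up; x axis roughly along the tray's x.
- jar_plain_2: The second jar with a narrow fixed cap, the same as jar_plain_1. The three jars stand side by side about 100 mm apart in any order, 25 to 65 mm short of the rail and turned up to 0.25 rad.
- cap: Grey ribbed round push-and-turn safety cap, 50 mm in diameter, 26 mm high, loose. Origin: centre of its skirt's lower edge, z up; locked on, it lies 67 mm above the jar's underside, 5 mm above the shoulder. A spring liner pushes it up: it starts to move down at about 6 N and bottoms on the shoulder after 5 mm at about 11 N.
- measure: Grey tape measure, 39 x 81 x 62 mm, standing left of the tray; bystander. Origin: centre of its underside.
- glue_bottle: Small white glue bottle with a pointed nozzle, 42 mm across, 128 mm high, right of the tray; bystander. Origin: centre of its underside.
- core: Empty cardboard tape core, 81 mm across, 48 mm high, right of the tray; bystander. Origin: centre of its underside.
- cap_top (a point): Centre of the cap's top. To free the cap press it down at least 3 mm (best right down), keep it down and turn it anticlockwise seen from above by 0.65 to 1.5 rad (1.05 is best); it then springs up 1.5 mm and lifts straight off. Unpressed it does not turn. Grip it across its diameter from above, fingertips 6 mm or more above its skirt's lower edge.
- neck (a point): Top of the safety jar's neck, on its axis, 80.5 mm above the jar's underside, covered by a foil seal and hidden by the cap at first. The neck is 30 mm in diameter, 39 mm over its three locking lugs.

How it is judged (in metres and radians):
On the way:
1. all three jars stand square against the rear rail, the cap still on its jar (x of each of jar_safety, jar_plain_1, jar_plain_2 in the frame of rail above -0.041 m and angle between the x axis of each of jar_safety, jar_plain_1, jar_plain_2 and the x axis of tray, either way round below 0.1 rad and z of each of jar_safety, jar_plain_1, jar_plain_2 in the frame of rail below 0.008 m and angle between each of jar_safety, jar_plain_1, jar_plain_2's own z axis and vertical below 0.06 rad and z of cap in the frame of jar_safety below 0.071 m), for 0.2 s.
At the end, for the whole second after the job is handed in: All three jars at rest, upright on the tray floor, within 8 mm of the rear rail and 0.12 rad of square; the cap is held still in the fingers (over 1 N), level within 0.2 rad, 20 to 120 mm above its seat, within 25 mm of the jar's axis, not touching the jar (x of each of jar_safety, jar_plain_1, jar_plain_2 in the frame of rail above -0.043 m and angle between the x axis of each of jar_safety, jar_plain_1, jar_plain_2 and the x axis of tray, either way round below 0.12 rad and z of each of jar_safety, jar_plain_1, jar_plain_2 in the frame of rail below 0.008 m and angle between each of jar_safety, jar_plain_1, jar_plain_2's own z axis and vertical below 0.06 rad and z of cap in the frame of jar_safety between 0.087 and 0.187 m and horizontal distance between cap and jar_safety below 0.025 m and angle between cap's own z axis and vertical below 0.2 rad and linear speed of cap below 0.04 m/s and contact force between the fingers and cap above 1 N and contact force between cap and jar_safety below 0.1 N and linear speed of each of jar_safety, jar_plain_1, jar_plain_2 below 0.03 m/s); the arm keeps its last pose, push and grip.
It fails at once if one of the three loose bystanders is moved more than 20 mm (distance of any of measure, glue_bottle, core from where it was at the start of the episode above 0.02 m).
It fails at once if a jar is tipped more than 0.35 rad (angle between any of jar_safety, jar_plain_1, jar_plain_2's own z axis and vertical above 0.35 rad).
It also fails if it takes over 64 s, if anything falls off the work surface, if the arm or the gripper's body presses on something with over 40 N, if the wrist force passes 120 N, or if a joint passes its speed limit or range.

### The arm

A 6-joint arm with a two-finger parallel gripper is mounted at the origin on the work surface; the furniture and walls round the work are solid. World frame = base frame: x ahead of the robot, y to its left, z up, the work surface at z = 0. Lengths are in mm, angles in rad, forces in N, time in s.
With the tool pointing down it reaches from about 300 to 1000 mm from the base axis. Payload 5.1 kg.
Tool frame: the origin (TCP) lies between the finger pads; the fingertips stand 11 mm ahead of it and the grasp point (between the pads) lies 8 mm behind it (robot.tip_extent is the distance from the TCP to the fingertips, in mm); z points along the fingers, y is the line along which they close (so a half turn about z gives the same grasp; the last joint's range is limited). The gripper opens to 95 mm and grips with 3 to 60 N. Pads are 20 mm wide; open, the fingers measure 119 mm over their backs; the gripper's body (75 mm by 180 mm) begins 59 mm behind the grasp point.
Start: joints at [-1.397, 0.124, 1.65, -0, 1.367, -0.083], TCP at [165.059, -628.681, 225.656] pointing down, gripper open.
Joint ranges: [-2.61, 2.61], [-1.02, 2.33], [0.03, 2.71], [-1.35, 4.49], [0.32, 2.68], [-2.91, 2.91]. Speed limits (rad/s): [2.57, 2.57, 3.14, 3.14, 3.14, 3.14].

### API

Orientations are given as a unit quaternion [x, y, z, w].
In Python, from cell import robot gives the robot as it stands.
- The arm moves only by the tool shift_gripper, called after "Emit:" as a command line: name --argument value ..., lists and objects as JSON in quotes. Schema: {"type":"object","properties":{"offsets":{"type":"array","items":{"type":"object","properties":{"dx":{"type":"number"},"dy":{"type":"number"},"dz":{"type":"number"},"rx":{"type":"number"},"ry":{"type":"number"},"rz":{"type":"number"}},"additionalProperties":false},"minItems":1,"maxItems":8},"jaw":{"type":"number"},"squeeze":{"type":"number"},"only":{"type":"string"},"quiet":{"type":"boolean"},"lines":{"type":"string"}},"required":["offsets"],"additionalProperties":false}. offsets is a list of rows, 1 to 8 of them, each an object with the fields dx, dy, dz (the shift in mm), rx, ry, rz (a rotation vector in rad); a field left out counts as zero; each row is the pose to reach, as a shift and turn from the pose commanded when the call began, along the tool's axes at that moment; what a row does not reach only later rows make up. A row lasts 1/8 s, in which the tool goes at most 62.5 mm and 0.188 rad, less where a joint would pass 70% of its speed; a pose out of reach is approached as far as the arm can. jaw is the opening from 0.0 (shut) to 1.0 (fully open), set as the call begins (left out keeps the last). The fingers move at their own pace and stop on an object; squeeze is the grip in N (left out, the last holds). Time passes only in rows, so rows that do not move let the fingers close. The tool returns the time, the measured TCP pose, the force, the opening and the grip force at its end. only (a regular expression) keeps the lines of the reply that match it, lines (a string "A,B") keeps lines A to B, and quiet returns only ok. Input that does not fit is refused with a message, and nothing moves.
- robot.get_state(): the state, without advancing time (a new reading comes with each control period).
- robot.get_image(name): name is "scene" or "top" or "wrist"; returns a dict with "frame" (420x560x3 uint8, red, green, blue), "K" (3x3 intrinsics, pixels), "xyz" and "attitude" of the camera in the world; the wrist camera has in their place "tool_from_camera" (4x4, takes a point from camera to tool coordinates, whose origin is the TCP and whose axes are the flange's). Camera axes: x right, y down, z forward; pixel columns grow to the right and rows downward; lengths in mm; the calibration is good to about 2 mm. The wrist camera is an equidistant fisheye: a pixel r from the principal point sees the ray r / f radians off the axis. A picture is of the moment at which its call begins: read the wrist's pose just before it. There is no depth.
- robot.job_done(): hands the job in; it is judged then, once.
The state is a dict: "time_s": time; "joint_positions": joint angles; "joint_velocities": joint speeds; "tau": joint torques, N m; "tcp_pos": TCP position; "tool_rot": TCP orientation; "force": force on the tool from outside, world axes, zero at the start; "moment": the same for the moment, N m; "finger_gap": opening from 0.0 (shut) to 1.0 (fully open); "gripper_force": force on a finger pad.
Only numpy, scipy, OpenCV 4.12 (cv2) and the standard library are available. Lean on these libraries where they do the work, as an engineer would, in place of code of your own. Each camera call takes 0.05 s, during which the arm holds its last target. There are 200 camera calls.

## Working session

There is one attempt and no reset: what is moved stays moved. The work goes in short steps, Python scripts to look and compute and a tool call to move; the robot and the scene stay as the last step left them, time stands still between calls to the robot, and variables do not carry over. Pictures are saved under pics/ and viewed, at most 10 in all, crops included, and the job is handed in when it is done.

```bash
ls; mkdir -p pics; cat > h.py <<'E'
import numpy as np, cv2
from cell import robot
from scipy.spatial.transform import Rotation as R
def snap(n,f):
    im=robot.get_image(n); cv2.imwrite('pics/'+f,im['frame'][:,:,::-1]); return im
E
python3 - <<'E'
from h import *
s=robot.get_state(); print(s)
for n in('top','scene'):
    im=snap(n,n+'0.png'); print(n,im['K'],im['xyz'],im['attitude'])
im=robot.get_image('wrist');print(im['K'],im['tool_from_camera'])
E
```

```text
cell.py
pics
{'time_s': 0.0, 'joint_positions': array([-1.39659032e+00,  1.24473650e-01,  1.65167458e+00, -4.88448958e-06,
        1.36744905e+00, -8.25626247e-02]), 'joint_velocities': array([ 1.41066991e-03, -2.16666658e-03, -9.78676350e-05,  7.27598710e-04,
        1.40608610e-03, -9.12736388e-04]), 'tau': array([-3.85417179e-04, -4.17603886e+01, -3.59935248e+01,  7.75785791e-02,
        4.91205684e-02, -1.64721423e-04]), 'tcp_pos': array([ 164.95988192, -628.09002886,  224.4070195 ]), 'tool_rot': array([ 9.91769485e-01,  1.28032353e-01, -4.83004163e-05, -1.00114896e-03]), 'force': array([ 0.11775657,  0.14623719, -0.45175273]), 'moment': array([-0.00372252,  0.00624886,  0.02235143]), 'gripper_force': 0.0, 'finger_gap': 0.9996163471930202}
top [[388.01329932   0.         276.70013366]
 [  0.         388.01329932 206.18358474]
 [  0.           0.           1.        ]] [299.45143134 -84.16608807 908.43919796] [-0.69580126  0.71309014 -0.05997262  0.06137065]
scene [[481.64406858   0.         271.64549645]
 [  0.         481.64406858 213.84767743]
 [  0.           0.           1.        ]] [-253.3801368  -514.78732824  506.24544813] [ 0.73488626 -0.43517872  0.25231114 -0.45486345]
[[325.1922621    0.         279.64911138]
 [  0.         325.1922621  211.7594339 ]
 [  0.           0.           1.        ]] [[ 2.13250536e-04 -9.63906908e-01 -2.66239416e-01  7.52732167e+01]
 [ 9.99999916e-01  1.12672459e-04  3.93047572e-04  1.23570205e+00]
 [-3.48863420e-04 -2.66239477e-01  9.63906852e-01 -1.58899804e+02]
 [ 0.00000000e+00  0.00000000e+00  0.00000000e+00  1.00000000e+00]]
```

View pics/top0.png

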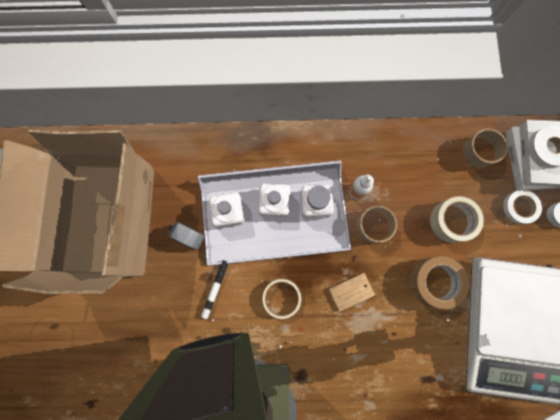

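View pics/scene0.png

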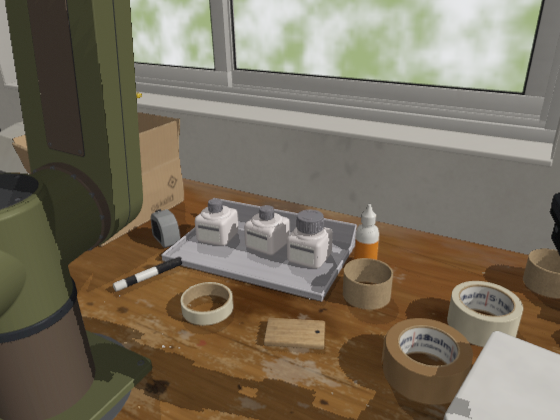

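Top view: tray at about cols 200–350, rows 163–263, with the rear rail at the top. Plain jars have caps at about (224,207) and (273,197), the safety cap is at (318,197), the glue bottle at (364,184), the core at (378,224) and the measure at (186,235). Next I'll crop and enlarge, and take the geometry.

```bash
cat >> h.py <<'E'
def ray(im,px):
    px=np.atleast_2d(np.array(px,float)); d=np.c_[px,np.ones(len(px))]@np.linalg.inv(im['K']).T
    return R.from_quat(im['attitude']).apply(d)
def onz(im,px,z):
    d=ray(im,px); o=np.array(im['xyz']); return o+d*((z-o[2])/d[:,2])[:,None]
def proj(im,P):
    c=R.from_quat(im['attitude']).inv().apply(np.atleast_2d(P)-np.array(im['xyz']))@im['K'].T; return c[:,:2]/c[:,2:]
def tri(i1,p1,i2,p2):
    A=np.zeros((3,3));b=np.zeros(3)
    for i,p in((i1,p1),(i2,p2)):
        d=ray(i,p)[0];d/=np.linalg.norm(d);M=np.eye(3)-np.outer(d,d);A+=M;b+=M@np.array(i['xyz'])
    x=np.linalg.solve(A,b);return x,[np.linalg.norm((np.eye(3)-np.outer(d/np.linalg.norm(d),d/np.linalg.norm(d)))@(x-np.array(i['xyz']))) for i,d in((i1,ray(i1,p1)[0]),(i2,ray(i2,p2)[0]))]
E
python3 - <<'E'
from h import *
im=robot.get_image('top'); sc=robot.get_image('scene')
c=cv2.resize(im['frame'][150:275,165:365][:,:,::-1],None,fx=4,fy=4,interpolation=cv2.INTER_CUBIC)
cv2.imwrite('pics/c1.png',c)
c=cv2.resize(sc['frame'][175:305,145:395][:,:,::-1],None,fx=3.2,fy=3.2,interpolation=cv2.INTER_CUBIC)
cv2.imwrite('pics/c2.png',c)
print(R.from_quat(im['attitude']).as_matrix())
print(onz(im,[(200,175),(341,163),(349,250),(207,263)],15).round())
E
```

```text
[[-2.41885119e-02 -9.84976906e-01  1.70983656e-01]
 [-9.99699140e-01  2.45277953e-02 -1.28214435e-04]
 [-4.06756386e-03 -1.70935315e-01 -9.85273857e-01]]
[[ 534.   96.   15.]
 [ 555. -240.   15.]
 [ 349. -247.   15.]
 [ 327.   78.   15.]]
```

View pics/c1.png

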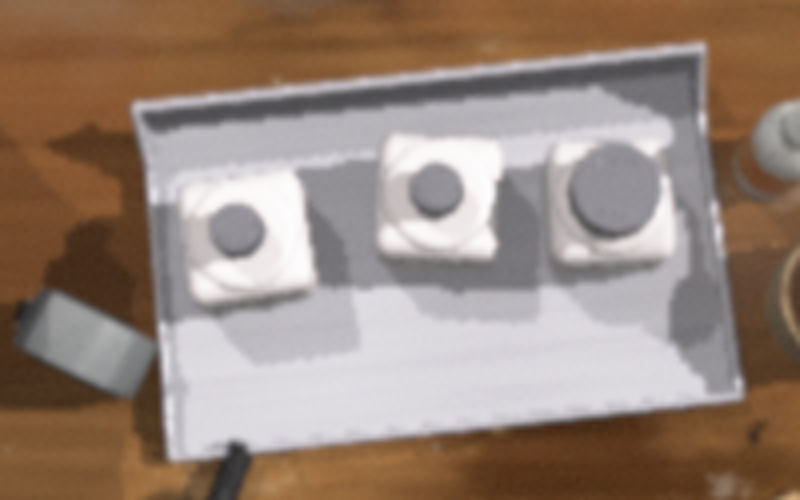

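View pics/c2.png

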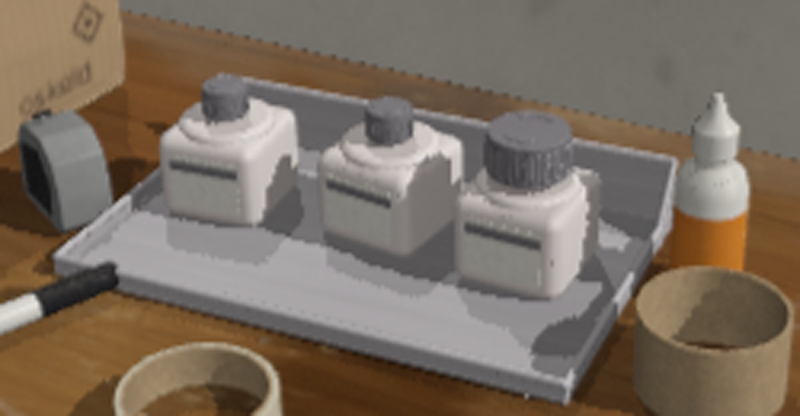

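Crop 1: caps at (237,230), (436,189) and (614,189). The rail's outer top edge runs (135,105)→(705,45). The front rim corners are (170,460) and (743,398). In crop 2 the cap tops are at (225,85), (389,106) and (532,130), and the glue tip is at (716,98). Next step is to triangulate these.

```bash
python3 - <<'E'
from h import *
im=robot.get_image('top'); sc=robot.get_image('scene')
T=lambda p:(np.array(p)+.5)/4-.5+[165,150]
S=lambda p:(np.array(p)+.5)/3.2-.5+[145,175]
for n,a,b in(('c1',(237,229),(224,85)),('c2',(436,189),(389,106)),('c3',(614,188),(531,128)),('glue',(796,117),(716,98))):
    print(n,*[np.round(v,1) for v in tri(im,T(a),sc,S(b))])
for n,a,z in(('c1',(237,230),87),('c2',(436,189),87),('c3',(614,189),96)): print(n,onz(im,T(a),z).round(1), 'r',np.linalg.norm(onz(im,T(np.array(a)+[46 if n=='c3' else 27,0]),z)-onz(im,T(a),z)))
r=onz(im,[T((135,104)),T((706,44))],48); f=onz(im,[T((170,461)),T((743,399))],15)
print('rail',r.round(1),'front',f.round(1))
for q in(r,f): d=q[0]-q[1];print(np.linalg.norm(d),np.arctan2(-d[0],d[1]))
n=lambda a,b:onz(im,[T(a),T(b)],60)
for nm,a,b in(('j1',(187,181),(295,170)),('j2',(390,135),(492,142)),('j3',(556,146),(660,150)),('j1L',(181,190),(195,295)),('j2L',(381,145),(377,240)),('j3L',(550,155),(556,255))):
    q=n(a,b);d=q[1]-q[0];print(nm,q.round(0).tolist(),'ang',np.arctan2(d[0],-d[1]) if len(nm)==2 else np.arctan2(-d[1],-d[0]))
s=robot.get_state();print(R.from_quat(s['tool_rot']).as_matrix().round(3))
E
```

```text
c1 [444.5  28.1  85.7] [1.6 1.6]
c2 [464.1 -80.1  86.4] [2.4 2.4]
c3 [ 460.9 -176.    94.9] [3.2 3.2]
glue [ 492.2 -271.9  120.8] [5.6 5.6]
c1 [[442.8  29.3  87. ]] r 14.512875792342268
c2 [[462.5 -78.1  87. ]] r 14.564243230011742
c3 [[ 458.4 -173.1   96. ]] r 24.516729728551717
rail [[ 524.    92.8   48. ]
 [ 551.2 -234.7   48. ]] front [[ 322.7   77.5   15. ]
 [ 349.9 -250.6   15. ]]
328.6734828967904 0.08279676338381162
329.22005358133083 0.08259739330596859
j1 [[476.0, 61.0, 60.0], [481.0, 1.0, 60.0]] ang 0.07875190383771648
j2 [[499.0, -53.0, 60.0], [494.0, -110.0, 60.0]] ang -0.09535209888046092
j3 [[491.0, -146.0, 60.0], [487.0, -204.0, 60.0]] ang -0.06451227140752212
j1L [[471.0, 64.0, 60.0], [412.0, 56.0, 60.0]] ang 0.13482821927994681
j2L [[494.0, -48.0, 60.0], [440.0, -45.0, 60.0]] ang -0.05788238557310455
j3L [[486.0, -142.0, 60.0], [429.0, -143.0, 60.0]] ang 0.023204276836963206
[[ 0.967  0.254 -0.   ]
 [ 0.254 -0.967  0.001]
 [ 0.    -0.001 -1.   ]]
```
Tray yaw: x axis direction (cosψ, sinψ) with ψ≈+0.083 (row: moving -y adds +x; so y-axis = (-0.083,1)→ x-axis=(1,0.083)). ψ=0.083. Tray centre: average of rails/front: front mid (336.3,-86.5) rail mid (537.6,-71); separation 201.9. Depth 200. Good. Rail outer edge midpoint at 537 ; inner face at rail maybe 2-3 mm inside (+ rolled edge). Rail face ~ x_t of 98 from tray centre. Tray centre ~ (437,-79). rail at ~ (437+97*.9966, -79+97*.083) = (534,-71).

First call: 8 rows each target final.

```bash
cat >> h.py <<'E'
PSI=0.083; C0=np.array([437.,-79.])
def go(xt,yt,z,yaw=PSI):
    s=robot.get_state(); M=R.from_quat(s['tool_rot'])
    c,n=np.cos(PSI),np.sin(PSI); P=np.r_[C0+[c*xt-n*yt,n*xt+c*yt],z]
    d=M.inv().apply(P-s['tcp_pos']); G=R.from_euler('z',yaw)*R.from_euler('x',np.pi)
    print('shift',d.round(1),(M.inv()*G).as_rotvec().round(3),'t',s['time_s'])
def where():
    s=robot.get_state(); d=s['tcp_pos'][:2]-C0; c,n=np.cos(PSI),np.sin(PSI)
    x=R.from_quat(s['tool_rot']).as_matrix()[:,0]
    print('tray',round(c*d[0]+n*d[1],1),round(-n*d[0]+c*d[1],1),s['tcp_pos'].round(1),'yaw',np.arctan2(x[1],x[0]).round(3),'F',s['force'].round(1),'gap',s['finger_gap'],s['gripper_force'])
E
python3 -c "
from h import *
go(-50,-89.5,225)"
```

```text
shift [ 337.9 -382.9    0.5] [-0.001 -0.     0.174] t 0.35
```

Emit:
shift_gripper --offsets '[{"dx":338,"dy":-383,"rz":0.174},{"dx":338,"dy":-383,"rz":0.174},{"dx":338,"dy":-383,"rz":0.174},{"dx":338,"dy":-383,"rz":0.174},{"dx":338,"dy":-383,"rz":0.174},{"dx":338,"dy":-383,"rz":0.174},{"dx":338,"dy":-383,"rz":0.174},{"dx":338,"dy":-383,"rz":0.174}]' --jaw 0.3 --squeeze 20

```text
time_s: 1.35
tcp_pos: [390.4, -180.2, 226.1]
tool_rot: [0.999, 0.041, 0.001, 0.0]
force: [1.8, -0.3, 0.3]
finger_gap: 0.305
gripper_force: 0.0
```

Emit:
shift_gripper --offsets '[{}]'

```text
time_s: 1.48
tcp_pos: [391.1, -178.6, 225.9]
tool_rot: [0.999, 0.045, 0.0, -0.0]
force: [-0.2, -0.4, -0.3]
finger_gap: 0.306
gripper_force: 0.0
```

```bash
python3 -c "
from h import *
where();go(-50,-89.5,51)"
```

```text
tray -54.0 -95.5 [ 391.1 -178.6  225.9] yaw 0.091 F [-0.2 -0.4 -0.3] gap 0.3060910463032972 0.0
shift [  3.8  -6.  174.9] [-0.    -0.001  0.008] t 1.475
```

Emit:
shift_gripper --offsets '[{"dx":2,"dy":-6,"dz":60,"rz":0.008},{"dx":2,"dy":-6,"dz":120,"rz":0.008},{"dx":2,"dy":-6,"dz":165,"rz":0.008},{"dx":2,"dy":-6,"dz":175,"rz":0.008},{"dx":2,"dy":-6,"dz":175,"rz":0.008}]'

```text
time_s: 2.1
tcp_pos: [391.4, -176.8, 51.2]
tool_rot: [0.999, 0.037, 0.0, 0.0]
force: [0.7, 1.3, -0.3]
finger_gap: 0.3
gripper_force: 0.0
```

```bash
python3 -c "
from h import *
where();go(17,-89.5,51)"
```

```text
tray -53.5 -93.6 [ 391.4 -176.8   51.2] yaw 0.074 F [ 0.7  1.3 -0.3] gap 0.300239332742141 0.0
shift [70.5 -4.8  0.2] [ 0.    -0.    -0.009] t 2.1
```

Emit:
shift_gripper --offsets '[{"dx":8,"dy":-4,"rz":-0.005},{"dx":16,"dy":-4,"rz":-0.009},{"dx":24,"dy":-4,"rz":-0.009},{"dx":32,"dy":-4,"rz":-0.009},{"dx":40,"dy":-4,"rz":-0.009},{"dx":48,"dy":-4,"rz":-0.009},{"dx":56,"dy":-4,"rz":-0.009},{"dx":60,"dy":-4,"rz":-0.009}]'

```text
time_s: 3.1
tcp_pos: [451.3, -167.3, 50.5]
tool_rot: [0.999, 0.042, -0.0, -0.0]
force: [-3.5, -0.3, 3.7]
finger_gap: 0.3
gripper_force: 1.8
```

```bash
python3 -c "
from h import *
where()"
```

```text
tray 6.9 -89.2 [ 451.3 -167.3   50.5] yaw 0.084 F [-3.5 -0.3  3.7] gap 0.3004403092084249 1.796302821021527
```

Emit:
shift_gripper --offsets '[{"dx":2},{"dx":4},{"dx":6}]'

```text
time_s: 3.48
tcp_pos: [456.8, -166.9, 50.5]
tool_rot: [0.999, 0.042, -0.0, -0.0]
force: [-2.2, -0.1, 0.6]
finger_gap: 0.304
gripper_force: 1.2
```

```bash
python3 -c "
from h import *
where()"
```

```text
tray 12.4 -89.2 [ 456.8 -166.9   50.5] yaw 0.084 F [-2.2 -0.1  0.6] gap 0.3039308569960811 1.1799027398228645
```

Emit:
shift_gripper --offsets '[{"dx":2},{"dx":4}]'

```text
time_s: 3.72
tcp_pos: [459.8, -166.6, 50.5]
tool_rot: [0.999, 0.042, -0.002, -0.0]
force: [-10.1, -1.6, 6.1]
finger_gap: 0.304
gripper_force: 5.2
```

Emit:
shift_gripper --offsets '[{"dx":2},{"dx":4}]'

```text
time_s: 3.98
tcp_pos: [459.9, -166.6, 50.6]
tool_rot: [0.999, 0.043, -0.007, -0.0]
force: [-26.5, -2.8, 19.4]
finger_gap: 0.298
gripper_force: 13.4
```

Emit:
shift_gripper --offsets '[{"dx":2},{"dx":2}]'

```text
time_s: 4.22
tcp_pos: [459.9, -166.6, 50.6]
tool_rot: [0.999, 0.043, -0.01, -0.001]
force: [-30.5, -2.9, 22.7]
finger_gap: 0.301
gripper_force: 15.4
```

```bash
python3 -c "
from h import *
where();snap('top','t1.png')"
```

```text
tray 15.6 -89.2 [ 459.9 -166.6   50.6] yaw 0.086 F [-30.5  -2.9  22.7] gap 0.30134575855259 15.438942164182663
```

Emit:
shift_gripper --offsets '[{"dx":-10},{"dx":-30},{"dx":-60},{"dx":-60,"dy":-45},{"dx":-60,"dy":-88},{"dx":-60,"dy":-88}]'

```text
time_s: 5.03
tcp_pos: [399.9, -81.6, 50.7]
tool_rot: [0.999, 0.044, 0.001, -0.0]
force: [0.6, 0.3, 0.5]
finger_gap: 0.301
gripper_force: 0.0
```

```bash
python3 -c "
from h import *
where();go(15.5,-1,51)"
```

```text
tray -37.2 0.5 [399.9 -81.6  50.7] yaw 0.087 F [0.6 0.3 0.5] gap 0.30072528017543965 0.0
shift [52.7  1.7 -0.2] [-0.    -0.002  0.004] t 5.025
```

Emit:
shift_gripper --offsets '[{"dx":8,"dy":1},{"dx":15,"dy":1},{"dx":22,"dy":1,"rz":0.004},{"dx":29,"dy":1,"rz":0.004},{"dx":36,"dy":1,"rz":0.004},{"dx":43,"dy":1,"rz":0.004},{"dx":49,"dy":1,"rz":0.004},{"dx":54,"dy":1,"rz":0.004}]'

```text
time_s: 6.02
tcp_pos: [452.5, -80.0, 50.5]
tool_rot: [0.999, 0.04, -0.002, 0.0]
force: [-14.9, -2.6, 11.0]
finger_gap: 0.299
gripper_force: 7.6
```

Emit:
shift_gripper --offsets '[{"dx":3},{"dx":3}]'

```text
time_s: 6.28
tcp_pos: [452.5, -79.9, 50.3]
tool_rot: [0.999, 0.041, -0.006, 0.0]
force: [-20.0, -3.8, 14.0]
finger_gap: 0.299
gripper_force: 9.4
```

```bash
python3 -c "
from h import *
where()"
```

```text
tray 15.4 -2.2 [452.5 -79.9  50.3] yaw 0.082 F [-20.   -3.8  14. ] gap 0.2988805028032835 9.387043276892655
```

Emit:
shift_gripper --offsets '[{"dx":-10},{"dx":-35},{"dx":-70},{"dx":-70,"dy":-45},{"dx":-70,"dy":-90},{"dx":-70,"dy":-107},{"dx":-70,"dy":-107}]'

```text
time_s: 7.15
tcp_pos: [378.7, 22.3, 50.9]
tool_rot: [0.999, 0.041, 0.001, -0.0]
force: [-0.7, -0.5, 2.0]
finger_gap: 0.302
gripper_force: 0.0
```

```bash
python3 -c "
from h import *
where();go(15.5,105,51)"
```

```text
tray -49.7 105.8 [378.7  22.3  50.9] yaw 0.082 F [-0.7 -0.5  2. ] gap 0.30211661970425413 0.0
shift [65.2  0.8  0. ] [-0.    -0.002 -0.001] t 7.15
```

Emit:
shift_gripper --offsets '[{"dx":10},{"dx":18},{"dx":26},{"dx":34},{"dx":42},{"dx":50},{"dx":57},{"dx":63}]'

```text
time_s: 8.15
tcp_pos: [441.4, 26.5, 50.5]
tool_rot: [0.999, 0.04, -0.0, -0.0]
force: [-1.7, 1.1, 0.5]
finger_gap: 0.303
gripper_force: 0.6
```

Emit:
shift_gripper --offsets '[{"dx":3},{"dx":6},{"dx":6}]'

```text
time_s: 8.52
tcp_pos: [443.4, 26.6, 50.1]
tool_rot: [0.999, 0.04, -0.005, 0.0]
force: [-14.7, -1.7, 11.1]
finger_gap: 0.302
gripper_force: 7.4
```

```bash
python3 -c "
from h import *
where()"
```

```text
tray 15.2 104.7 [443.4  26.6  50.1] yaw 0.081 F [-14.7  -1.7  11.1] gap 0.3023219580697194 7.3849498184860884
```

Emit:
shift_gripper --offsets '[{"dx":-10},{"dx":-35},{"dx":-60},{"dx":-60,"dy":20,"dz":-60},{"dx":-60,"dy":60,"dz":-120},{"dx":-60,"dy":110,"dz":-150},{"dx":-60,"dy":110,"dz":-150}]' --jaw 0.8

```text
time_s: 9.4
tcp_pos: [398.1, -90.4, 204.8]
tool_rot: [0.999, 0.038, 0.004, 0.002]
force: [-0.0, -0.6, -0.4]
finger_gap: 0.801
gripper_force: 0.0
```

```bash
python3 -c "
from h import *
where(); im=robot.get_image('top')
cv2.imwrite('pics/c3.png',cv2.resize(im['frame'][150:275,165:365][:,:,::-1],None,fx=4,fy=4,interpolation=cv2.INTER_CUBIC))"
```

```text
tray -39.7 -8.1 [398.1 -90.4 204.8] yaw 0.075 F [-0.  -0.6 -0.4] gap 0.8011902457040811 0.0
```

View pics/c3.png

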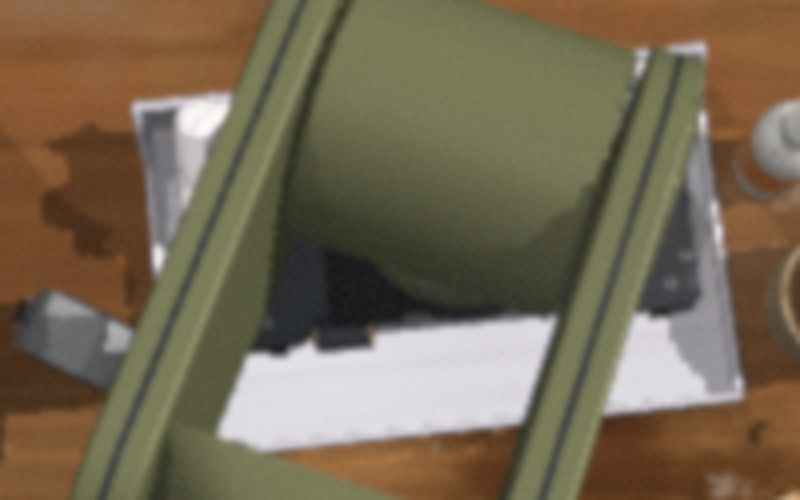

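The arm hides the jars from the top camera, so I'll use the wrist camera.

```bash
cat >> h.py <<'E'
def wsnap(f=None):
    s=robot.get_state(); im=robot.get_image('wrist'); im['s']=s
    if f: cv2.imwrite('pics/'+f,im['frame'][:,:,::-1])
    return im
def wonz(im,px,z):
    K=im['K']; p=(np.atleast_2d(np.array(px,float))-[K[0,2],K[1,2]])/K[0,0]; r=np.linalg.norm(p,axis=1)
    d=np.c_[p*(np.sin(r)/np.maximum(r,1e-9))[:,None],np.cos(r)]
    T=im['tool_from_camera']; M=R.from_quat(im['s']['tool_rot'])
    d=M.apply(d@T[:3,:3].T); o=M.apply(T[:3,3])+im['s']['tcp_pos']
    P=o+d*((z-o[2])/d[:,2])[:,None]
    c,n=np.cos(PSI),np.sin(PSI); q=P[:,:2]-C0
    return P, np.c_[c*q[:,0]+n*q[:,1],-n*q[:,0]+c*q[:,1]]
E
python3 -c "
from h import *
import pickle
im=wsnap('w1.png');pickle.dump(im,open('w1.pkl','wb'))"
```

```text
(no output)
```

View pics/w1.png

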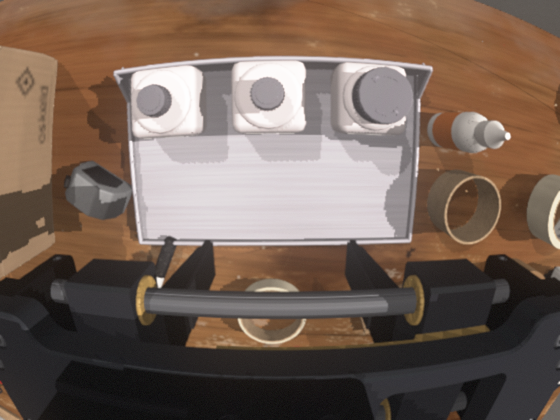

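Wrist view: all three jars stand square against the rail in a row. The safety cap top is at about (381,96), the plain caps at (153,100) and (267,94). I'll measure the cap top by contour.

```bash
cat >> h.py <<'E'
def capc(im,guess,r=26,lo=60,hi=125):
    f=im['frame'].astype(int); g=f.mean(2); m=((g>lo)&(g<hi)&(np.ptp(f,axis=2)<25)).astype(np.uint8)
    y,x=np.mgrid[:420,:560]; m[np.hypot(x-guess[0],y-guess[1])>r*1.35]=0
    m=cv2.morphologyEx(m,cv2.MORPH_OPEN,np.ones((5,5),np.uint8))
    cs=cv2.findContours(m,cv2.RETR_EXTERNAL,cv2.CHAIN_APPROX_NONE)[0]; c=max(cs,key=cv2.contourArea)
    return cv2.fitEllipse(cv2.convexHull(c)),c
E
python3 -c "
from h import *
import pickle
im=pickle.load(open('w1.pkl','rb'))
e,c=capc(im,(381,96));print(e,cv2.boundingRect(c))
for p,z in((e[0],96),((381,95),96),((152,99),87),((267,93),87)): print(p,*wonz(im,p,z))
print(wonz(im,[(335,134),(402,133),(238,134),(300,133),(135,136),(198,135)],50)[1].round(1))
go(60.5,-95.5,195)
"
```

```text
((360.7542724609375, 101.04644012451172), (16.283342361450195, 37.679805755615234), 166.31446838378906) (352, 83, 17, 37)
(360.7542724609375, 101.04644012451172) [[ 498.82993794 -149.56477198   96.        ]] [[ 55.76693324 -75.44784575]]
(381, 95) [[ 506.41847649 -166.60451847   96.        ]] [[ 61.91667239 -93.0580583 ]]
(152, 99) [[490.75038307  28.61473694  87.        ]] [[ 62.48711739 102.78810947]]
(267, 93) [[498.57882641 -72.22568566  87.        ]] [[61.92846262  1.64581732]]
[[  26.5  -61.9]
 [  30.  -130.7]
 [  26.7   31.1]
 [  27.   -28.1]
 [  30.2  138.2]
 [  27.2   70.5]]
shift [102.4  89.6   5.9] [-0.    -0.001 -0.005] t 9.5
```

Emit:
shift_gripper --offsets '[{"dx":50,"dy":45},{"dx":101,"dy":88},{"dx":101,"dy":88},{"dx":101,"dy":88}]'

```text
time_s: 10.0
tcp_pos: [502.9, -165.6, 198.5]
tool_rot: [0.999, 0.041, -0.002, -0.001]
force: [0.7, -0.3, -0.0]
finger_gap: 0.802
gripper_force: 0.0
```

```bash
python3 -c "
from h import *
import pickle
where();im=wsnap('w2.png');pickle.dump(im,open('w2.pkl','wb'))"
```

```text
tray 58.5 -91.8 [ 502.9 -165.6  198.5] yaw 0.081 F [ 0.7 -0.3 -0. ] gap 0.801668412039662 0.0
```

View pics/w2.png

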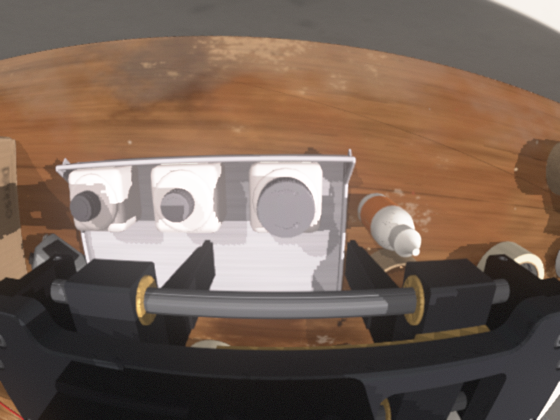

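Wrist view from above the cap: cap top at about (286,204), spanning cols 257–315, between the open fingers. Next I'll triangulate it against the first wrist view.

```bash
python3 -c "
from h import *
import pickle
a=pickle.load(open('w1.pkl','rb'));b=pickle.load(open('w2.pkl','rb'))
for z in(85,90,93,96,99,105): print(z,wonz(a,(381,95),z)[1].round(1),wonz(b,(286,205),z)[1].round(1))
g=b['frame'].mean(2);print(g[205,245:325:3].round(),g[165:245:3,286].round())
print('r',wonz(b,[(257,205),(315,205),(286,177),(286,235)],96)[1].round(1)); go(61,-94,110)
"
```

```text
85 [[ 63.1 -96.6]] [[ 64.4 -98.3]]
90 [[ 62.5 -95. ]] [[ 65.7 -98.2]]
93 [[ 62.2 -94. ]] [[ 66.5 -98.1]]
96 [[ 61.9 -93.1]] [[ 67.2 -98.1]]
99 [[ 61.6 -92.1]] [[ 68. -98.]]
105 [[ 61.  -90.2]] [[ 69.5 -97.9]]
[142. 162. 191. 196. 146. 168. 168. 168. 166. 167. 167. 169. 167. 169.
 168. 170. 168. 169. 168. 169. 169. 170. 170. 203. 251. 249. 138.] [244. 237. 253. 254. 143. 122. 171. 170. 166. 169. 170. 170. 169. 169.
 169. 168. 169. 169. 168. 167. 168. 154. 167. 168. 182. 209. 209.]
r [[  67.3  -74. ]
 [  67.2 -122.2]
 [  90.7  -98. ]
 [  40.8  -98.2]]
shift [ 3.   2.5 89.2] [-0.002  0.002 -0.002] t 10.05
```

Emit:
shift_gripper --offsets '[{"dx":2,"dy":3},{"dx":2,"dy":3},{"dx":2,"dy":3}]'

```text
time_s: 10.42
tcp_pos: [505.6, -169.8, 201.2]
tool_rot: [0.999, 0.04, 0.0, 0.0]
force: [0.5, -0.5, 0.2]
finger_gap: 0.8
gripper_force: 0.0
```

```bash
cat > m.py <<'E'
from h import *
where();im=wsnap()
g=im['frame'].astype(int); v=g.mean(2); m=((v>145)&(v<185)&(np.ptp(g,axis=2)<20)).astype(np.uint8)
m[:165]=0;m[270:]=0;m[:,:235]=0;m[:,345:]=0
m=cv2.morphologyEx(m,cv2.MORPH_OPEN,np.ones((9,9),np.uint8))
cs=cv2.findContours(m,cv2.RETR_EXTERNAL,cv2.CHAIN_APPROX_NONE)[0]
for c in cs:
    (x,y),r=cv2.minEnclosingCircle(c)
    if r<15: continue
    P,q=wonz(im,(x,y),96);print((x,y,r),P.round(1),q.round(1),'diam',np.linalg.norm(wonz(im,(x-r,y),96)[0]-wonz(im,(x+r,y),96)[0]))
    for z in (86,106):print(z,wonz(im,(x,y),z)[1].round(1))
E
python3 m.py
```

```text
tray 60.9 -96.2 [ 505.6 -169.8  201.2] yaw 0.08 F [ 0.5 -0.5  0.2] gap 0.800211456269372 0.0
(280.73529052734375, 212.5, 30.23977279663086) [[ 507.8 -171.8   96. ]] [[ 62.9 -98.4]] diam 51.12720931154679
86 [[ 60.1 -98.4]]
106 [[ 65.7 -98.3]]
```

Emit:
shift_gripper --offsets '[{"dx":1,"dy":1,"dz":30},{"dx":1,"dy":2,"dz":45},{"dx":1,"dy":2,"dz":45},{"dx":1,"dy":2,"dz":45}]'

```text
time_s: 10.98
tcp_pos: [507.5, -172.2, 156.5]
tool_rot: [0.999, 0.04, 0.001, 0.0]
force: [0.0, -0.6, 0.0]
finger_gap: 0.798
gripper_force: 0.0
```

```bash
python3 m.py
```

```text
tray 62.5 -98.7 [ 507.5 -172.2  156.5] yaw 0.08 F [ 0.  -0.6  0. ] gap 0.7975289241368839 0.0
(278.5, 231.0, 34.44207763671875) [[ 508.3 -172.6   96. ]] [[ 63.3 -99.2]] diam 49.258939617197996
86 [[ 59.9 -99.1]]
106 [[ 66.7 -99.2]]
```

Emit:
shift_gripper --offsets '[{"dx":-1,"dz":30},{"dx":-1,"dz":55},{"dx":-1,"dz":67},{"dx":-1,"dz":67},{"dx":-1,"dz":67}]' --jaw 0.8

```text
time_s: 11.65
tcp_pos: [507.0, -172.4, 90.1]
tool_rot: [0.999, 0.04, 0.001, 0.001]
force: [0.7, 0.3, -0.1]
finger_gap: 0.798
gripper_force: 0.0
```

Emit:
shift_gripper --offsets '[{},{},{},{},{}]' --jaw 0 --squeeze 40

```text
time_s: 12.28
tcp_pos: [506.2, -171.7, 88.9]
tool_rot: [0.999, 0.04, 0.0, -0.0]
force: [-0.7, 3.4, 2.7]
finger_gap: 0.517
gripper_force: 40.0
```

```bash
python3 -c "
from h import *
where()"
```

```text
tray 61.3 -98.1 [ 506.2 -171.7   88.9] yaw 0.08 F [-0.7  3.4  2.7] gap 0.5172935051019765 39.99815823161043
```

Emit:
shift_gripper --offsets '[{"dz":2},{"dz":4},{"dz":6},{"dz":8},{"dz":8}]' --squeeze 50

```text
time_s: 12.9
tcp_pos: [506.5, -171.9, 83.7]
tool_rot: [0.999, 0.04, -0.0, -0.0]
force: [-6.5, 5.4, 18.0]
finger_gap: 0.519
gripper_force: 50.0
```

```bash
python3 -c "
from h import *
where()"
```

```text
tray 61.6 -98.3 [ 506.5 -171.9   83.7] yaw 0.08 F [-6.5  5.4 18. ] gap 0.5187526699845059 50.016886648954824
```

Emit:
shift_gripper --offsets '[{"rz":-0.13},{"rz":-0.26},{"rz":-0.4},{"rz":-0.53},{"rz":-0.66}]'

```text
time_s: 13.52
tcp_pos: [507.1, -172.2, 83.7]
tool_rot: [0.932, 0.363, 0.001, 0.0]
force: [-5.8, 5.1, 14.4]
finger_gap: 0.516
gripper_force: 50.0
```

```bash
python3 -c "
from h import *
where();print(robot.get_state()['moment'])"
```

```text
tray 62.1 -98.6 [ 507.1 -172.2   83.7] yaw 0.744 F [-5.8  5.1 14.4] gap 0.5162454818308754 50.01402194495313
[ 0.75586503  0.75558592 -0.15859908]
```

Emit:
shift_gripper --offsets '[{"rz":-0.13},{"rz":-0.26},{"rz":-0.4},{"rz":-0.42},{"rz":-0.42}]'

```text
time_s: 14.15
tcp_pos: [507.3, -172.3, 83.6]
tool_rot: [0.837, 0.548, 0.001, 0.001]
force: [-4.3, 3.9, 14.7]
finger_gap: 0.513
gripper_force: 50.0
```

```bash
python3 -c "
from h import *
where();print(robot.get_state()['moment'])"
```

```text
tray 62.3 -98.8 [ 507.3 -172.3   83.6] yaw 1.16 F [-4.3  3.9 14.7] gap 0.5125303927343191 50.01176636433229
[ 0.76379645  0.57992475 -0.06574159]
```

Emit:
shift_gripper --offsets '[{"dz":-3},{"dz":-6},{"dz":-9},{"dz":-12},{"dz":-12}]'

```text
time_s: 14.78
tcp_pos: [505.7, -172.1, 92.2]
tool_rot: [0.837, 0.548, -0.0, -0.0]
force: [-0.0, 0.1, -0.4]
finger_gap: 0.52
gripper_force: 50.0
```

```bash
python3 -c "
from h import *
where();wsnap('w3.png')"
```

```text
tray 60.7 -98.5 [ 505.7 -172.1   92.2] yaw 1.16 F [-0.   0.1 -0.4] gap 0.5198928319358134 49.9890398606658
```

View pics/w3.png

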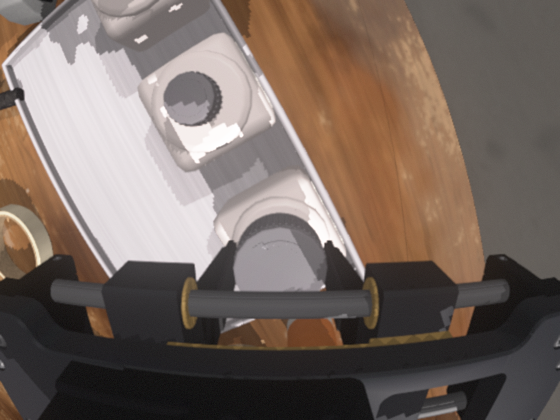

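The jar is still square against the rail. The cap (270–325, 215–300) is gripped and 3 mm above its locked height with no load, so it is free. Lifting.

Emit:
shift_gripper --offsets '[{"dz":-6},{"dz":-12},{"dz":-18},{"dz":-26},{"dz":-36},{"dz":-46},{"dz":-50},{"dz":-50}]'

```text
time_s: 15.82
tcp_pos: [506.3, -172.1, 143.2]
tool_rot: [0.837, 0.548, 0.0, 0.0]
force: [0.3, -1.1, -0.9]
finger_gap: 0.516
gripper_force: 50.0
```

Emit:
shift_gripper --offsets '[{},{},{}]'

```text
time_s: 16.2
tcp_pos: [505.9, -172.0, 142.3]
tool_rot: [0.837, 0.548, -0.0, -0.0]
force: [-0.5, -0.6, -0.6]
finger_gap: 0.516
gripper_force: 50.0
```

```bash
python3 -c "
from h import *
where();im=robot.get_image('scene')
cv2.imwrite('pics/s2.png',cv2.resize(im['frame'][155:305,145:395][:,:,::-1],None,fx=3.2,fy=3.2,interpolation=cv2.INTER_CUBIC));wsnap('w4.png')"
```

```text
tray 60.9 -98.4 [ 505.9 -172.   142.3] yaw 1.16 F [-0.5 -0.6 -0.6] gap 0.5164699626768235 49.98915005475283
```

View pics/s2.png

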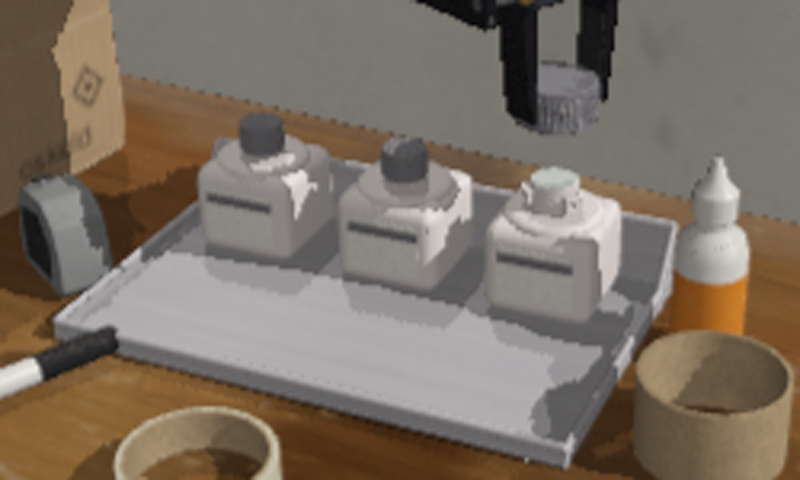

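View pics/w4.png

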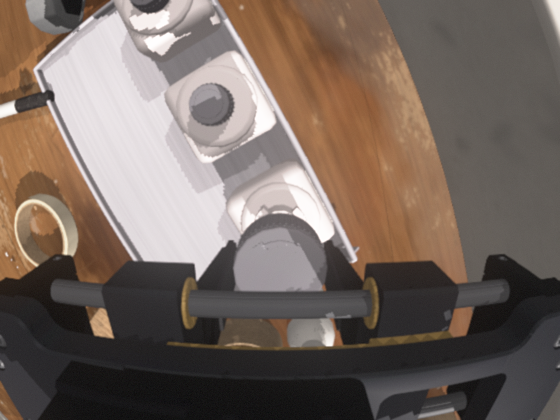

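The cap hangs level about 50 mm above the open foil-sealed neck at (555,185) in the scene crop. All three jars stand against the rail, and the bystanders are unmoved.

```bash
python3 -c "
from cell import robot
print(robot.job_done())"
```

```text
the job is handed in; nothing more can be done
None
```

The job is handed in: all three jars stand square against the rear rail, and the gripper is holding the freed safety cap level about 50 mm above the open, foil-sealed neck (no verdict was returned).

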